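# Fallen oil tins back into the bench rack

### The job

Two square tins with black screw caps have been knocked over on the bench. First stand both of them upright, caps up, on the bare bench top and let go, so that they stand there by themselves at the same time and any leak would show; then take each one again and set it down, not dropping it, upright, cap up and centred on one of the two black rubber pads that mark the free places in the wooden rack, one tin on each pad. Leave the containers in the rack standing where they are and do not shift the other things on the bench.

Things in the scene. Friction and masses are not known exactly. Their poses are not given: they have to be found in the camera images.
- big_tin_mid (a point): Larger square steel tin, starts lying on one of its flat sides. The point is the centre of its square body, 50 x 50 mm in section and 90 mm long; x axis runs along the tin from its foot to its cap, y and z axes are normal to its flat sides. Foot at x = -45 mm, top of the square body at x = +45 mm, then a shoulder and a black screw cap, 28 mm in diameter, ending at x = +69 mm. A paper label band. About 0.30 kg.
- small_tin_mid (a point): Smaller square steel tin of the same kind, starts lying on one of its flat sides. The point is the centre of its square body, 44 x 44 mm in section and 80 mm long; x axis from foot to cap, y and z axes normal to its flat sides. Foot at x = -40 mm, top of the square body at x = +40 mm, cap 28 mm in diameter ending at x = +64 mm. About 0.22 kg.
- rack: Fixed low wooden rack on the bench, 92 mm (its x) by 364 mm (its y, along the row) outside, floor 12 mm above the bench, rims 8 mm thick that rise 14 mm above the floor (26 mm above the bench) all round. Origin: centre of its underside on the bench. Five places in a row along its y axis at -136, -68, 0, +68 and +136 mm; three hold containers, two are free and have rubber pads.
- pad1_top (a point): Centre of the top face of one black rubber pad, 58 x 58 mm and 2 mm thick, fixed on the rack floor (top 14 mm above the bench): one free place. Axes parallel to the rack's.
- pad2_top (a point): The same for the other pad and free place.
- spray_can: Upright loose aluminium bottle with a white cap, in the rack: 52 mm diameter, 118 mm high. Origin: centre of its underside, z axis up.
- food_tin: Upright loose round tin with paper label, in the rack: 53 mm diameter, 108 mm high. Origin: centre of its underside, z axis up.
- screw_jar: Upright loose glass jar with steel lid, in the rack: 52 mm diameter, 100 mm high. Origin: centre of its underside, z axis up.
- mug: Bystander: loose steel cup without handle, standing on the bench, 72 mm diameter, 60 mm high. Origin: centre of its underside.
- tape_roll: Bystander: loose roll of grey tape lying flat, 84 mm diameter, 25 mm high. Origin: centre of its underside.
- wood_block: Bystander: loose offcut of wood on the bench, 90 (its x) x 60 x 40 mm high. Origin: centre of its underside.
Mind the look-alikes: they are no part of the job. Leave any orange or turquoise look-alike of the part that bears small_tin_mid alone.

How it is judged:
On the way:
1. both tins stand upright on the bare bench at the same time, let go (angle between each of big_tin_mid, small_tin_mid's own x axis and vertical below 0.12 rad and height (world z) of big_tin_mid between 0.039 and 0.051 m and contact force between each of big_tin, small_tin and the fingers below 0.05 N and linear speed of each of big_tin, small_tin below 0.03 m/s and height (world z) of small_tin_mid between 0.034 and 0.046 m), for 0.2 s.
At the end, for the whole second after the job is handed in: Both tins stand in the rack, caps up, within 0.12 rad of upright, one on each rubber pad, centred within 14 mm of the pad's centre and resting on it, released and at rest; the three containers stand upright within 15 mm of where they were and the cup, tape and wood within 20 mm of where they were (angle between each of big_tin_mid, small_tin_mid's own x axis and vertical below 0.12 rad and z of big_tin_mid in the frame of pad1_top between 0.039 and 0.051 m and linear speed of each of big_tin, small_tin below 0.02 m/s and z of small_tin_mid in the frame of pad1_top between 0.034 and 0.046 m and ((horizontal distance between big_tin_mid and pad1_top below 0.014 m and horizontal distance between small_tin_mid and pad2_top below 0.014 m) or (horizontal distance between big_tin_mid and pad2_top below 0.014 m and horizontal distance between small_tin_mid and pad1_top below 0.014 m)) and angle between each of spray_can, food_tin, screw_jar's own z axis and vertical below 0.12 rad and distance of each of spray_can, food_tin, screw_jar from where it was at the start of the episode below 0.015 m and distance of each of mug, tape_roll, wood_block from where it was at the start of the episode below 0.02 m); the robot touches nothing.
It fails at once if a container in the rack is tipped (0.35 rad) or shoved (25 mm) (angle between any of spray_can, food_tin, screw_jar's own z axis and vertical above 0.35 rad or distance of any of spray_can, food_tin, screw_jar from where it was at the start of the episode above 0.025 m).
It fails at once if the cup, tape or wood block is tipped or shoved (25 mm) (angle between any of mug, tape_roll, wood_block's own z axis and vertical above 0.35 rad or distance of any of mug, tape_roll, wood_block from where it was at the start of the episode above 0.025 m).
It fails at once if the big tin is let go while more than 8 mm above a pad ((horizontal distance between big_tin_mid and pad1_top below 0.03 m and z of big_tin_mid in the frame of pad1_top above 0.053 m and contact force between big_tin and the fingers below 0.05 N) or (horizontal distance between big_tin_mid and pad2_top below 0.03 m and z of big_tin_mid in the frame of pad2_top above 0.053 m and contact force between big_tin and the fingers below 0.05 N)).
It fails at once if the small tin is let go while more than 8 mm above a pad ((horizontal distance between small_tin_mid and pad1_top below 0.03 m and z of small_tin_mid in the frame of pad1_top above 0.048 m and contact force between small_tin and the fingers below 0.05 N) or (horizontal distance between small_tin_mid and pad2_top below 0.03 m and z of small_tin_mid in the frame of pad2_top above 0.048 m and contact force between small_tin and the fingers below 0.05 N)).
It also fails if it takes over 72 s, if anything falls off the work surface, if the arm or the gripper's body presses on something with over 40 N, if the wrist force passes 120 N, or if a joint passes its speed limit or range.

### The arm

A 6-joint arm with a two-finger parallel gripper is mounted at the origin on the work surface. World frame = base frame: x ahead of the robot, y to its left, z up, the work surface at z = 0. Lengths are in m, angles in rad, forces in N, time in s.
With the tool pointing down it reaches from about 0.35 to 1 m from the base axis. Payload 7.1 kg.
Tool frame: the origin (TCP) lies between the finger pads; the fingertips stand 22 mm ahead of it and the grasp point (between the pads) lies 3 mm ahead of it; z points along the fingers, y is the line along which they close (so a half turn about z gives the same grasp; the last joint's range is limited). The gripper opens to 85 mm and grips with 20 to 120 N. Pads are 22 mm wide; open, the fingers measure 114 mm over their backs; the gripper's body (76 mm by 85 mm) begins 54 mm behind the grasp point. The pads swing forward as they close: fully open they stand 13 mm farther back than shut.
Start: joints at [1.175, 0.423, 1.63, -0, 1.089, -0.019], TCP at [0.23, 0.581, 0.253] pointing down, gripper open.
Joint ranges: [-3, 3], [-0.9, 2.11], [0.09, 2.58], [-1.31, 4.45], [0.11, 2.69], [-2.54, 2.54]. Speed limits (rad/s): [2.39, 2.39, 3.01, 3.14, 3.14, 3.14].

### API

Orientations are given as a rotation vector (axis times angle).
In Python, from rig import manip gives the robot as it stands. The module is installed in compiled form; this text tells all that it offers. Calls block until the motion is done:
- manip.move_to(position, orientation): joint-space move of the TCP to a pose.
- manip.servo_line(position, orientation=None, rate=0.15): straight line of the TCP; orientation=None keeps the orientation; rate is the mean speed in m/s.
- manip.set_joints(angles): joint-space move.
- manip.command_gripper(opening, f_grip=None): finger opening in m; f_grip is the grip in N (None keeps the last); returns when the fingers have stopped.
- manip.hold(seconds).
- manip.solve_ik(position, orientation): joint angles nearest the present ones, or None.
- manip.camera(name): name is "side" or "top" or "wrist"; returns a dict with "image" (400x640x3 uint8, red, green, blue), "fx", "fy", "cx", "cy" (pixels), "cam_to_world" (4x4, takes a point from camera to world coordinates); the wrist camera has in their place "mount" (4x4, takes a point from camera to tool coordinates, whose origin is the TCP and whose axes are the flange's). Camera axes: x right, y down, z forward; pixel columns grow to the right and rows downward; lengths in m; the calibration is good to about 2 mm. A picture is of the moment at which its call begins: read the wrist's pose just before it. There is no depth.
A pose or a line that the arm cannot do raises manip.IKError and nothing moves.
- manip.sign_off(): hands the job in; it is judged then, once.
Readings, each from a call of its own:
- manip.get_time(): time.
- manip.get_joint_positions(): joint angles.
- manip.get_joint_vel(): joint speeds.
- manip.get_tau(): joint torques, N m.
- manip.get_position(): TCP position.
- manip.get_ee_rot(): TCP orientation.
- manip.get_contact_force(): force on the tool from outside, world axes, zero at the start.
- manip.get_torque(): the same for the moment, N m.
- manip.get_width(): finger opening in m.
- manip.get_grip_force(): force on a finger pad.
Only numpy, scipy, OpenCV 4.12 (cv2) and the standard library are available. Lean on these libraries where they do the work, as an engineer would, in place of code of your own. Each camera call takes 0.05 s, during which the arm holds its last target. There are 200 camera calls.

## Working session

There is one attempt and no reset: what is moved stays moved. The work goes in short steps, each a Python script; the robot and the scene stay as the last script left them, time stands still between calls to the robot, and variables do not carry over. Pictures are saved under pics/ and viewed, at most 10 in all, crops included, and the job is handed in when it is done.

```bash
mkdir -p pics; python3 - <<'E'
from rig import manip
import cv2, numpy as np
for n in ("top","side"):
    c=manip.camera(n); cv2.imwrite(f"pics/{n}0.png",c["image"][:,:,::-1])
    print(n,c["fx"],c["fy"],c["cx"],c["cy"]); print(np.round(c["cam_to_world"],4).tolist())
print(np.round(manip.camera("wrist")["mount"],4).tolist(), manip.get_ee_rot(), manip.get_time())
E
```

```text
top 484.73610988317955 484.73610988317955 322.632366269911 203.8035351259779
[[0.007, -0.9981, 0.0609, 0.4077], [-1.0, -0.0067, 0.0038, 0.0012], [-0.0034, -0.0609, -0.9981, 1.3843], [0.0, 0.0, 0.0, 1.0]]
side 467.58360036052284 467.58360036052284 320.9581564256566 202.26773640318493
[[0.9993, -0.0237, 0.0305, 0.4557], [-0.0382, -0.4889, 0.8715, -1.0401], [-0.0057, -0.872, -0.4894, 0.6264], [0.0, 0.0, 0.0, 1.0]]
[[0.0001, -0.9464, -0.323, 0.0835], [1.0, 0.0003, -0.0006, -0.0007], [0.0006, -0.323, 0.9464, -0.1205], [0.0, 0.0, 0.0, 1.0]] [-5.88329264e-01 -3.08575592e+00  1.79046803e-03] 0.15
```

View pics/top0.png

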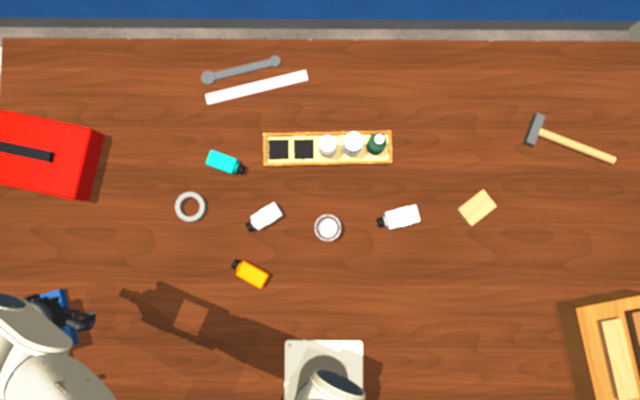

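View pics/side0.png

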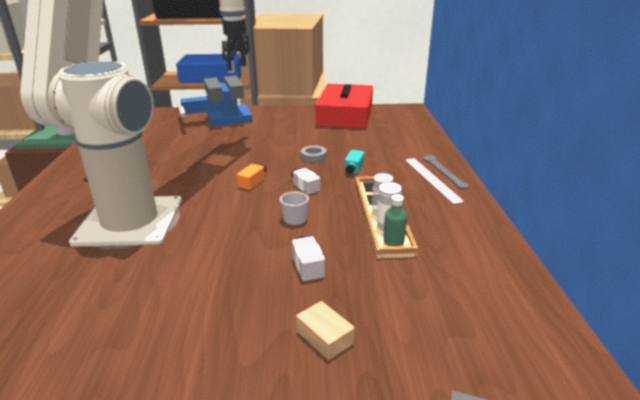

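Top view: two white tins lie at about (266,217), cap at (250,227), and (400,217), cap at (382,222). The pads are at (279,150) and (304,150), and the mug is at (328,228). The side view shows the right-hand tin is the bigger one. Next I'll take close wrist views of the tins and the pads.

```bash
cat > h.py <<'E'
from rig import manip
import cv2, numpy as np
from scipy.spatial.transform import Rotation as Rn
def rv(z,y):
    """rotation vector for tool z and closing axis y"""
    z=np.array(z,float); z/=np.linalg.norm(z)
    y=np.array(y,float); y-=z*(y@z); y/=np.linalg.norm(y)
    return Rn.from_matrix(np.c_[np.cross(y,z),y,z]).as_rotvec()
def down(yaw): return rv([0,0,-1],[np.cos(yaw),np.sin(yaw),0])
def snap(name,fn):
    p,o=manip.get_position(),manip.get_ee_rot()
    c=manip.camera(name); cv2.imwrite(f"pics/{fn}.png",c["image"][:,:,::-1])
    if name=="wrist":
        T=np.eye(4);T[:3,:3]=Rn.from_rotvec(o).as_matrix();T[:3,3]=p
        T=T@c["mount"]
    else: T=c["cam_to_world"]
    np.savez(f"pics/{fn}.npz",T=T,k=[c["fx"],c["fy"],c["cx"],c["cy"]])
def w(fn,u,v,z):
    d=np.load(f"pics/{fn}.npz");T=d["T"];fx,fy,cx,cy=d["k"]
    r=T[:3,:3]@[(u-cx)/fx,(v-cy)/fy,1]
    return T[:3,3]+r*(z-T[2,3])/r[2]
E
python3 - <<'E'
from h import *
snap("top","top1")
for n,u,v,z in [("small",266,217,.044),("big",400,217,.05),("padL",279,150,.014),("padR",304,150,.014),("mug",328,228,.06),("tape",190,207,.02),("orange",252,274,.03)]:
    print(n,w("top1",u,v,z).round(3))
def go(p):
    best=None
    for yaw in np.arange(-np.pi,np.pi,np.pi/2):
        q=manip.solve_ik(p,down(yaw))
        if q is not None: print(yaw,np.round(q,2))
for n,p in (("ws",w("top1",266,217,.26)),("wb",w("top1",400,217,.26)),("wr",w("top1",292,150,.32))):
    p[2]=.26 if n!="wr" else .32
    go(p)
    manip.move_to(p,down(np.pi/2 if n=="x" else -np.pi/2)); snap("wrist",n); print(manip.get_time())
E
```

```text
small [0.452 0.163 0.044]
big [ 0.454 -0.207  0.05 ]
padL [0.644 0.132 0.014]
padR [0.645 0.061 0.014]
mug [ 0.422 -0.009  0.06 ]
tape [0.479 0.381 0.02 ]
orange [0.294 0.201 0.03 ]
-1.5707963267948966 [ 0.27  0.18  1.97 -0.    1.    1.84]
0.0 [ 0.27  0.18  1.97 -0.    1.    0.27]
1.5707963267948966 [ 0.27  0.18  1.97 -0.    1.   -1.3 ]
2.0417
-1.5707963267948966 [-0.4   0.2   1.94 -0.    1.01  1.17]
0.0 [-0.4   0.2   1.94 -0.    1.01 -0.4 ]
1.5707963267948966 [-0.4   0.2   1.94  0.    1.01 -1.97]
3.275
-1.5707963267948966 [ 0.1   0.31  1.63 -0.    1.2   1.68]
0.0 [ 0.1   0.31  1.63 -0.    1.2   0.1 ]
1.5707963267948966 [ 0.1   0.31  1.63 -0.    1.2  -1.47]
4.45
```

View pics/ws.png

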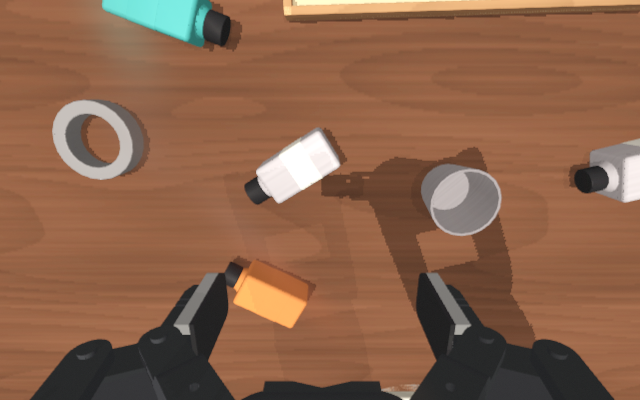

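View pics/wb.png

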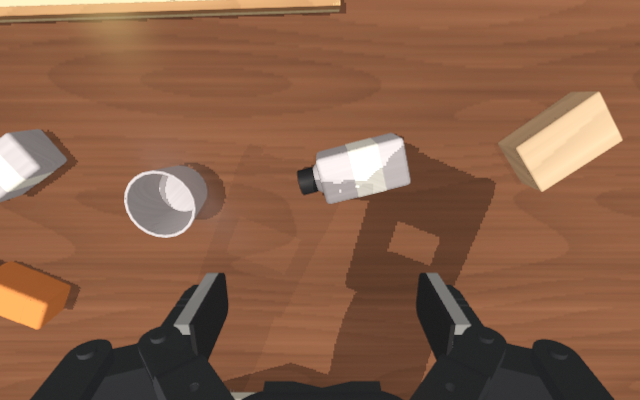

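View pics/wr.png

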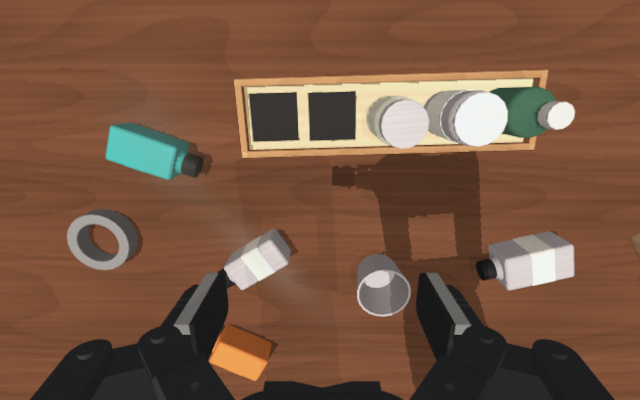

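The wrist views show the small tin at about (298,165) and the big tin at about (360,168). The pads are at (274,117) and (332,116). I'll enlarge them together in one picture.

```bash
python3 - <<'E'
import cv2,numpy as np
def c(f,u,v,s=3): 
    i=cv2.imread(f"pics/{f}.png")[v:v+100,u:u+133]; return cv2.resize(i,(399,300),interpolation=cv2.INTER_CUBIC)
a=np.vstack([np.hstack([c("ws",235,115),c("wb",290,115)]),np.hstack([c("wr",235,70),np.zeros((300,399,3),np.uint8)])])
cv2.imwrite("pics/comp.png",a)
E
```

```text
(no output)
```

View pics/comp.png

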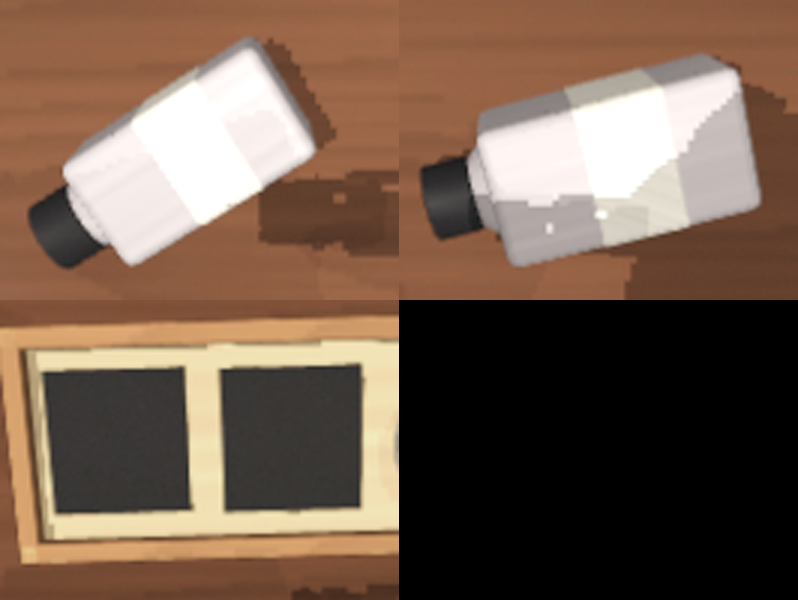

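The crop gives the top-face corners of each tin and the corners of both pads, so I'll convert them to world coordinates.

```bash
python3 - <<'E'
from h import *
def face(f,pts,off,org,z):
    P=np.array([w(f,org[0]+(x-off[0])/3,org[1]+(y-off[1])/3,z) for x,y in pts])
    e=[np.linalg.norm(P[i]-P[(i+1)%4]).round(4) for i in range(4)]
    a=(P[0]+P[3])/2-(P[1]+P[2])/2
    print(f,P.mean(0).round(4),e,"axis yaw",np.arctan2(a[1],a[0]).round(3))
face("ws",[(69,172),(257,48),(315,152),(132,265)],(0,0),(235,115),.044)
face("wb",[(478,132),(738,73),(760,207),(515,266)],(399,0),(290,115),.05)
face("wr",[(44,373),(184,368),(190,510),(56,513)],(0,300),(235,70),.014)
face("wr",[(220,369),(361,364),(360,507),(225,511)],(0,300),(235,70),.014)
E
```

```text
ws [0.4541 0.1599 0.044 ] [np.float64(0.077), np.float64(0.04), np.float64(0.076), np.float64(0.0393)] axis yaw 2.141
wb [ 0.4541 -0.217   0.05  ] [np.float64(0.0873), np.float64(0.0466), np.float64(0.0862), np.float64(0.0487)] axis yaw 1.808
wr [0.6446 0.1308 0.014 ] [np.float64(0.0566), np.float64(0.0566), np.float64(0.0566), np.float64(0.056)] axis yaw 1.599
wr [0.6459 0.0595 0.014 ] [np.float64(0.0568), np.float64(0.0569), np.float64(0.0569), np.float64(0.0567)] axis yaw 1.602
```

```bash
cat >> h.py <<'E'
up=np.array([0,0,1.])
T={"s":dict(c=[.4541,.1599],yaw=2.141,half=.022,L=.040),"b":dict(c=[.4541,-.217],yaw=1.808,half=.025,L=.045)}
def lie(t,th,s,h,sg):
    """pose to grasp the lying tin, tool leaning th towards the cap"""
    y=t["yaw"];a=np.array([np.cos(y),np.sin(y),0]);c=sg*np.cross(up,a)
    z=-np.cos(th)*up-np.sin(th)*a
    return np.r_[t["c"],t["half"]]+s*a+h*up-.003*z, rv(z,c), z
def stand(t,th,s,h,sg,xy,y,lift=0):
    a=np.array([np.cos(y),np.sin(y),0]);c=sg*np.cross(up,a)
    z=np.cos(th)*a-np.sin(th)*up
    return np.r_[xy,t["L"]+lift]+s*up-h*a-.003*z, rv(z,c), z
E
python3 - <<'E'
from h import *
for k in "sb":
  t=T[k]
  for th in (.35,.52,.7):
    for sg in (1,-1):
      p,o,z=lie(t,th,.005,.005,sg)
      q=[manip.solve_ik(p+d*up-e*z,o) for d,e in((0,0),(.12,0),(0,.1))]
      print(k,th,sg,[None if x is None else np.round(x,2).tolist() for x in q])
      for y in np.arange(-1.6,3.2,.4):
        r=[manip.solve_ik(*stand(t,th,.005,.005,sg,t["c"],y,l)[:2]) for l in (0,.1)]
        if all(x is not None for x in r): print("   yaw",y.round(2),np.round(r[0],2).tolist())
E
```

```text
s 0.35 1 [[0.53, 0.64, 2.07, -0.73, 0.54, -2.53], None, None]
   yaw -1.6 [0.73, 1.02, 1.65, -0.75, 1.56, 1.23]
   yaw -1.2 [0.84, 0.98, 1.85, -1.03, 1.37, 1.28]
   yaw -0.4 [0.88, 1.01, 2.27, 4.37, 1.26, 1.71]
   yaw -0.0 [0.67, 1.12, 2.43, 3.76, 1.55, 1.82]
   yaw 0.4 [0.2, 1.19, 2.48, 2.96, 1.74, 1.47]
   yaw 0.8 [-0.17, 1.08, 2.39, 2.24, 1.42, 1.3]
   yaw 1.2 [-0.28, 0.99, 2.2, 1.68, 1.23, 1.52]
   yaw 1.6 [-0.26, 0.97, 1.99, 1.23, 1.28, 1.75]
   yaw 2.0 [-0.17, 0.99, 1.78, 0.9, 1.44, 1.88]
   yaw 2.4 [-0.05, 1.03, 1.6, 0.64, 1.63, 1.89]
   yaw 2.8 [0.08, 1.07, 1.45, 0.41, 1.79, 1.82]
   yaw 3.2 [0.22, 1.1, 1.37, 0.16, 1.89, 1.68]
s 0.35 -1 [[0.53, 0.64, 2.07, -0.73, 0.54, 0.61], [0.53, 0.39, 2.05, -0.52, 0.76, 0.35], [0.6, 0.44, 2.06, -0.54, 0.73, 0.45]]
   yaw -1.6 [0.73, 1.02, 1.65, -0.75, 1.56, -1.91]
   yaw -1.2 [0.84, 0.98, 1.85, -1.03, 1.37, -1.86]
   yaw -0.4 [0.88, 1.01, 2.27, 4.37, 1.26, -1.44]
   yaw -0.0 [0.67, 1.12, 2.43, 3.76, 1.55, -1.32]
   yaw 0.4 [0.2, 1.19, 2.48, 2.96, 1.74, -1.67]
   yaw 0.8 [-0.17, 1.08, 2.39, 2.24, 1.42, -1.84]
   yaw 1.2 [-0.28, 0.99, 2.2, 
[... 5954 characters left out ...]
51]
   yaw 3.2 [-0.31, 0.92, 1.51, -0.28, 1.54, 1.33]
b 0.7 -1 [None, [-0.12, 0.43, 2.18, -1.26, 0.69, 0.73], [0.04, 0.52, 2.22, -1.3, 0.71, 0.96]]
   yaw -0.8 [-0.23, 0.77, 2.39, 3.7, 0.89, -1.56]
   yaw -0.4 [-0.52, 0.79, 2.43, 3.03, 0.95, -1.58]
   yaw -0.0 [-0.79, 0.77, 2.36, 2.35, 0.86, -1.56]
   yaw 0.4 [-0.91, 0.75, 2.21, 1.68, 0.84, -1.34]
   yaw 0.8 [-0.92, 0.77, 2.03, 1.17, 0.96, -1.16]
   yaw 1.2 [-0.87, 0.82, 1.85, 0.83, 1.15, -1.11]
   yaw 1.6 [-0.78, 0.87, 1.68, 0.57, 1.34, -1.16]
   yaw 2.0 [-0.67, 0.91, 1.56, 0.36, 1.49, -1.28]
   yaw 2.4 [-0.55, 0.94, 1.48, 0.14, 1.59, -1.45]
   yaw 2.8 [-0.43, 0.94, 1.46, -0.07, 1.6, -1.63]
   yaw 3.2 [-0.31, 0.92, 1.51, -0.28, 1.54, -1.81]
```

```bash
cat >> h.py <<'E'
def raise_tin(k,th,s,h,yaw,xy):
    t=T[k]; p,o,z=lie(t,th,s,h,-1)
    manip.move_to(p-.09*z,o); manip.servo_line(p,rate=.12)
    manip.command_gripper(.03,50); wd=manip.get_width(); print("width",wd,manip.get_grip_force())
    if wd<.038: manip.command_gripper(.085); raise SystemExit("missed")
    manip.servo_line(p+.12*up,rate=.15)
    p,o,z=stand(t,th,s,h,-1,xy,yaw,.08); manip.move_to(p,o)
    p,o,z=stand(t,th,s,h,-1,xy,yaw,.0015); manip.servo_line(p,rate=.08)
    print("force",manip.get_contact_force().round(2)); manip.hold(.2)
    manip.command_gripper(.085); manip.servo_line(p-.10*z,rate=.15)
    print("t",manip.get_time())
E
python3 - <<'E'
from h import *
raise_tin("s",.52,.005,.005,2.4,[.454,.16])
p=manip.get_position();p[2]+=.12;manip.servo_line(p,rate=.25)
snap("side","s1")
E
```

```text
width 0.04379003923154549 50.9695565700531
force [-0.5  -0.28 -1.81]
t 12.1083
```

View pics/s1.png

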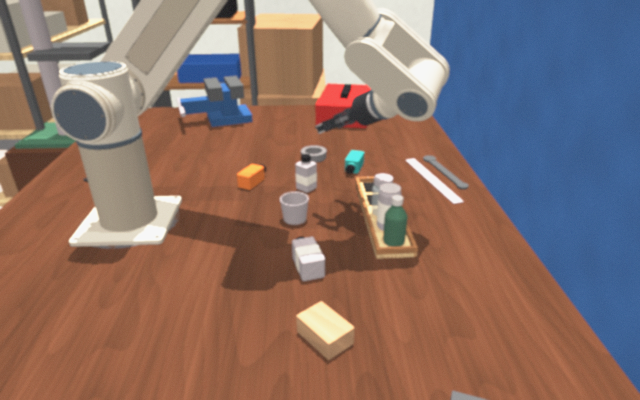

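The small tin stands upright at (306,172), and the mug and the rack containers haven't moved. Next is the big tin.

```bash
python3 - <<'E'
from h import *
raise_tin("b",.35,.005,.005,2.4,[.454,-.217])
p=manip.get_position();p[2]+=.12;manip.servo_line(p,rate=.25)
manip.move_to([.46,-.03,.36],down(-np.pi/2))
snap("wrist","w2"); snap("side","s2"); print(manip.get_time())
a=cv2.imread("pics/w2.png");b=cv2.imread("pics/s2.png")
cv2.imwrite("pics/c2.png",np.vstack([a[:300],b[100:300]]))
E
```

```text
width 0.0497647690957668 51.49305045604706
force [ 0.55  0.78 -2.44]
t 20.125
23.2833
```

View pics/c2.png

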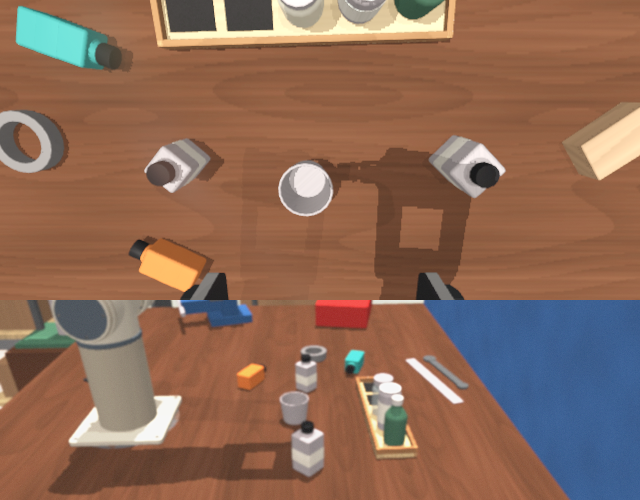

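Both tins stand upright: small cap at (161,173), big cap at (485,175), and nothing else has moved. I'll check these positions, then pick and place the big tin.

```bash
cat >> h.py <<'E'
def place(k,c,s,gy,pad,py):
    L=T[k]["L"]; z=L+s+.003
    manip.move_to([*c,z+.12],down(gy)); manip.servo_line([*c,z],rate=.12)
    manip.command_gripper(.03,50); wd=manip.get_width(); print("width",wd,"F",manip.get_contact_force().round(2))
    if wd<.038: manip.command_gripper(.085); raise SystemExit("missed")
    manip.servo_line([*c,z+.18],rate=.2)
    manip.servo_line([*pad,z+.18],down(py),rate=.15)
    manip.servo_line([*pad,z+.04],rate=.15); manip.servo_line([*pad,z+.015],rate=.03)
    print("F",manip.get_contact_force().round(2)); manip.hold(.2)
    manip.command_gripper(.08); manip.hold(.2)
    manip.servo_line([*pad,z+.16],rate=.15); print("t",manip.get_time())
E
python3 - <<'E'
from h import *
cs,cb=w("w2",161,173,.104),w("w2",485,175,.114); print(cs,cb)
assert np.hypot(*(cs[:2]-[.454,.16]))<.008 and np.hypot(*(cb[:2]-[.454,-.217]))<.008
place("b",[.454,-.217],.025,.83,[.6457,.061],.02)
snap("side","s3")
E
```

```text
[0.45542203 0.1545416  0.104     ] [ 0.4555389  -0.21457302  0.114     ]
width 0.049462929152384295 F [0.65 1.01 6.73]
F [ 0.55 -0.33 -1.04]
t 34.65
```

```bash
python3 - <<'E'
from h import *
place("s",[.454,.158],.020,.83,[.6446,.1295],.02)
manip.move_to([.56,.10,.36],down(-np.pi/2))
snap("wrist","w4"); snap("side","s4"); print(manip.get_time())
a=cv2.imread("pics/w4.png");b=cv2.imread("pics/s4.png")
cv2.imwrite("pics/c4.png",np.vstack([a[:260],cv2.resize(b[120:280,200:456],(640,340))[:340]]))
E
```

```text
width 0.043764869029718205 F [ 0.44 -0.24  7.43]
F [-0.46  0.06 -2.34]
t 43.6667
45.1667
```

View pics/c4.png

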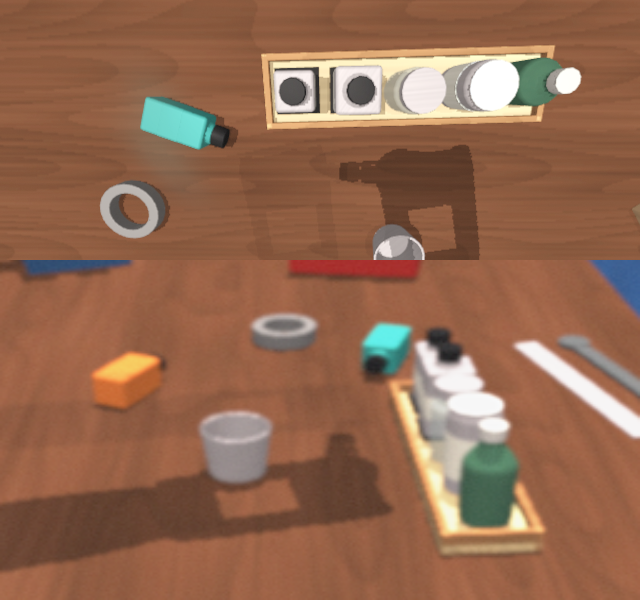

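Both tins stand in the rack on the pads, with caps at (293,91) and (360,90). I'll check the centring in numbers and hand in.

```bash
python3 - <<'E'
from h import *
a,b=w("w4",293,91,.118),w("w4",360,90,.128); print(a,b)
if np.hypot(*(a[:2]-[.6446,.1295]))<.009 and np.hypot(*(b[:2]-[.6457,.061]))<.009: print(manip.sign_off())
E
```

```text
[0.64446613 0.12880214 0.118     ] [0.64544845 0.06122469 0.128     ]
the job is handed in; nothing more can be done
None
```

The job is handed in: both tins stood on the bare bench together, then were set upright on the pads (small left, big right), caps within about 1 mm of the pad centres as measured by camera, at about 45 s of the 72 s allowed; no verdict came back.

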